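# Set the cylinder axis on a lens marker and dot the lens

### The arm

A 7-joint arm with a two-finger parallel gripper is mounted at the origin on a cart in front of the work surface, level with it; the furniture and walls round the work are solid. World frame = base frame: x ahead of the robot, y to its left, z up, the work surface at z = 0. Lengths are in m, angles in rad, forces in N, time in s.
With the tool pointing down it reaches from about 0.425 to 0.925 m from the base axis. Payload 6.8 kg.
Tool frame: the origin (TCP) lies midway between the tips of the shut fingers; the grasp point (between the pads) lies 19 mm behind it; z points along the fingers, y is the direction in which the jaws open and shut (so a half turn about z gives the same grasp; the last joint's range is limited). The gripper opens to 85 mm and grips with 20 to 120 N. Pads are 22 mm wide; open, the fingers measure 114 mm over their backs; the gripper's body (76 mm by 85 mm) begins 54 mm behind the grasp point. The pads swing forward as they close: fully open they stand 13 mm farther back than shut.
Start: joints at [-1.424, 0.477, 0.022, 1.555, -0.011, 1.109, -0.083], TCP at [0.17, 0.653, 0.231] pointing down, gripper open.
Joint ranges: [-2.96, 2.96], [-0.34, 2.1], [-1.41, 1.46], [0.24, 2.44], [-1.37, 4.51], [0.17, 1.92], [-2.96, 2.96]. Speed limits (rad/s): [2.39, 2.39, 3.14, 3.14, 3.14, 3.14, 3.14].

### API

Orientations are given as a unit quaternion [w, x, y, z].
In Python, from station import bot gives the robot as it stands. The module is installed in compiled form; this text tells all that it offers.
- The arm moves only by the tool play_rows, never from a script. Its argument "motion" is a list of rows, each a list of 2 entries, a list of its own where there are three numbers: the shift along the tool's x, y, z as a fraction of full scale, then the turn, a rotation vector about the tool's x, y, z as a fraction of full scale. In form: [[[tx, ty, tz], [rx, ry, rz]], ...]. A call has 1 to 8 rows; each row is the pose to reach, as a shift and turn from the pose measured when the call began, along the tool's axes at that moment, turning the shorter way round; what a row does not reach only later rows make up. Full scale, the value 1, is 400 mm for a shift and 360 degrees for a turn. A row lasts 1/10 s, in which the tool goes at most 50 mm and 8.59 degrees, less where a joint would pass 70% of its speed; a pose out of reach is approached as far as the arm can. A call with a number of a shift or a turn outside -1 to 1 is refused whole. A call with a gripper value outside its range is refused whole. "fingers" is the finger opening in mm, from 0 to 85.4, set as the call begins (left out, the last holds). The fingers move at their own pace and stop on an object; "grip_force" is the grip in N (left out, the last holds). Time passes only in rows, so rows that repeat a pose let the fingers close. It gives the time, the measured TCP pose, the force and the opening at its end, in the units of the state.
- bot.get_obs(): the state, without advancing time (a new reading comes with each control period).
- bot.read_camera(name): name is "side" or "top"; returns a dict with "pixels" (420x560x3 uint8, red, green, blue), "range_z" (420x560 float32, m along the optical axis (not along the pixel's ray), 0 where there is no reading), "fovy" (degrees; the focal length in pixels is half the picture's height over the tangent of half this angle, whatever the lens; pixels are square), "cx", "cy" (the principal point, pixels), "k1" (the pictures are not rectified: a ray, as slopes to the right and down, at radius r is drawn at 1 + k1 r^2 times it, then the intrinsics apply), "pose" (4x4, takes a point from camera to world coordinates). Camera axes: x right, y down, z forward; pixel columns grow to the right and rows downward; lengths in m; the calibration is good to about 2 mm. A picture is of the moment at which its call begins.
- bot.hand_in(): hands the job in, once; it reports no verdict.
The state is a dict: "t": time; "q": joint angles; "joint_vel": joint speeds; "joint_torque": joint torques, N m; "eef_pos": TCP position; "tool_rot": TCP orientation; "contact_force": force on the tool from outside, world axes, zero at the start; "torque": the same for the moment, N m; "gripper_width": opening from 0.0 (shut) to 1.0 (fully open).
Only numpy, scipy, OpenCV 4.12 (cv2) and the standard library are available. Lean on these libraries where they do the work, as an engineer would, in place of code of your own. Each camera call takes 0.05 s, during which the arm holds its last target.

### The job

The red set pointer on the lens marker shows the cylinder axis that was ordered. With closed fingertips push the dial round by a finger post until its white index line stands at the tip of the red pointer, and only then press the marking arm's round pad gently down to its stop for a moment, so that the three ink pins dot the lens, and let the arm spring back up. Grip nothing, be gentle with the instrument, and leave the red pointer and the things round about where they are.

Things in the scene. Friction and masses are not known exactly. Their poses are not given: they have to be found in the camera images.
- lens_stand: Grey lens axis marker fixed to the bench: round base, 200 mm across. Origin: centre of the underside, on the dial's axis. Its x axis points from its front to the bracket at its back (112 mm behind the dial axis, 64 mm high, 36 mm wide). White scale ring 75 to 95 mm from the axis, 18 mm above the bench, a line every 5 degrees. Delicate: gripping it, or over 35 N on it, is forcing it.
- axis_dial (a joint): Angle of the black dial (radius 75 mm, top 24 mm above the bench; the clipped lens at its centre is 61 mm across and 33 mm high at most). 0 when the white index line points to the front (stand's -x); grows anticlockwise seen from above, in rad; starts clockwise of the red pointer; range -1.6 to 1.6. It stays where it is left; turning it takes about 2 N at a post, in either direction.
- set_pointer (a joint): Angle of the red set pointer on the scale ring, same zero and sense as the dial: when both are equal the index line stands at the pointer's tip. A stiff friction fit; not to be moved. It reaches 104 mm from the axis and 22 mm above the bench.
- index_tip (a point): Outer end of the dial's white index line, 76 mm from the dial axis, 24 mm above the bench.
- pointer_tip (a point): Tip of the red set pointer, given at 76 mm from the dial axis and 24 mm above the bench, where the index line must come.
- post_left (a point): Top of one of the two steel finger posts on the dial, on its axis: upright pin 9.6 mm thick, its top 58 mm above the bench and 34 mm above the dial, 62 mm from the dial axis. It stands 0.96 rad clockwise of the index line seen from above (left of it for a person in front).
- post_right (a point): Top of the other finger post, the same size and distance, 0.96 rad anticlockwise of the index line.
- marking_arm (a joint): Sprung marking arm, hinged on the bracket and reaching forward over the lens: 0 raised (rest), 0.12 rad pressed to its stop with the pins on the lens. About 2.5 N on the pad start it, 5 N bring it to the stop; it springs back when let go. At rest its top is under 82 mm above the bench.
- press_pad (a point): Centre of the top of the black round pad (29 mm across) on the marking arm, over the dial axis, about 80 mm above the bench at rest; it goes down 13.5 mm to the stop.
- spectacle_frame: Dark spectacle frame, 138 x 139 x 44 mm, standing at the left; origin at the centre of its underside. Loose, leave alone.
- loupe: Black watchmaker's loupe, 38 mm across, 30 mm high, standing in front at the left; origin at the centre of its underside. Loose, leave alone.
- tweezers: Steel tweezers, 120 x 12 x 8 mm, lying at the right, far side, along x of their own frame; origin at the centre of the underside. Loose, leave alone.
- marker: Black marker pen, 136 x 12 x 13 mm, lying at the right along x of its own frame; origin at the centre of the underside. Loose, leave alone.

How it is judged:
By the outcome, as a careful person would: the job done as asked, in the order asked, and still so for the second after the job is handed in, with the robot touching nothing.
It also fails if it takes over 64 s, if anything falls off the work surface, if the arm or the gripper's body presses on something with over 40 N, if the wrist force passes 120 N, or if a joint passes its speed limit or range.

## Working session

There is one attempt and no reset: what is moved stays moved. The work goes in short steps, Python scripts to look and compute and a tool call to move; the robot and the scene stay as the last step left them, time stands still between calls to the robot, and variables do not carry over. Pictures are saved under pics/ and viewed, and the job is handed in when it is done.

Besides the shell and the picture viewer there is one more tool, called after "Emit:" as a command line: name --argument value ..., lists and objects as JSON in quotes. play_rows: Moves the arm, as the interface text tells. Shift numbers are shares of 400 mm and turn numbers shares of 360 degrees, none past 1 either way. Its arguments: {"type":"object","properties":{"motion":{"type":"array"},"fingers":{"type":"number"},"grip_force":{"type":"number"}},"required":["motion"]}

```bash
mkdir -p pics; cat > h.py <<'E'
import numpy as np, cv2
from station import bot
from scipy.spatial.transform import Rotation as R
def K(c):
    f=210/np.tan(np.radians(c["fovy"])/2)
    return f
def ray(c,u,v):
    f=K(c); x=(u-c["cx"])/f; y=(v-c["cy"])/f
    rd=np.hypot(x,y); r=rd
    for _ in range(30): r=rd/(1+c["k1"]*r*r)
    s=r/rd if rd>0 else 1
    T=np.array(c["pose"]); d=T[:3,:3]@np.array([x*s,y*s,1]); return T[:3,3],d
def onz(c,u,v,z):
    o,d=ray(c,u,v); return o+d*(z-o[2])/d[2]
def proj(c,P):
    T=np.array(c["pose"]); p=T[:3,:3].T@(np.array(P)-T[:3,3]); x,y=p[0]/p[2],p[1]/p[2]
    s=1+c["k1"]*(x*x+y*y); f=K(c); return c["cx"]+f*x*s, c["cy"]+f*y*s
def save(c,n): cv2.imwrite(f"pics/{n}.png",c["pixels"][:,:,::-1])
E
python3 - <<'E'
from h import *
o=bot.get_obs(); print(o)
for n in("top","side"):
    c=bot.read_camera(n); save(c,n+"0"); np.save(n+"0.npy",c,allow_pickle=True)
    print(n,c["fovy"],c["cx"],c["cy"],c["k1"],np.round(c["pose"],3))
E
```

```text
{'t': 0.0, 'q': array([-1.42410502,  0.47781659,  0.02233484,  1.55647881, -0.01149223,
        1.10928605, -0.08313862]), 'joint_vel': array([ 1.21499244e-03, -1.85114974e-03, -4.78969767e-06, -7.05567744e-04,
       -5.33287275e-05,  1.56084147e-03,  1.10459116e-03]), 'joint_torque': array([-1.25519447e-03, -5.96443784e+01,  1.60752799e+00, -2.81207067e+01,
        1.24191359e-02,  9.16570629e-03, -2.52268478e-06]), 'eef_pos': array([0.16999199, 0.65261992, 0.23030301]), 'tool_rot': array([-4.64221675e-05,  1.27055980e-01,  9.91895112e-01, -9.29157408e-04]), 'contact_force': array([-0.73110818, -0.60824612,  0.91939103]), 'torque': array([ 0.01485691, -0.00277972,  0.00247086]), 'gripper_width': 1.0016747469451128}
top 56.66381446707148 284.03736739092955 216.15489262272834 -0.08175985221775568 [[ 0.016 -0.999  0.034  0.434]
 [-1.    -0.016 -0.     0.279]
 [ 0.001 -0.034 -0.999  0.944]
 [ 0.     0.     0.     1.   ]]
side 43.97287142463742 273.7717194728282 213.15634644729698 0.014015636126331797 [[ 0.982 -0.096  0.165  0.285]
 [-0.19  -0.407  0.893 -0.683]
 [-0.018 -0.908 -0.418  0.533]
 [ 0.     0.     0.     1.   ]]
```

View pics/top0.png

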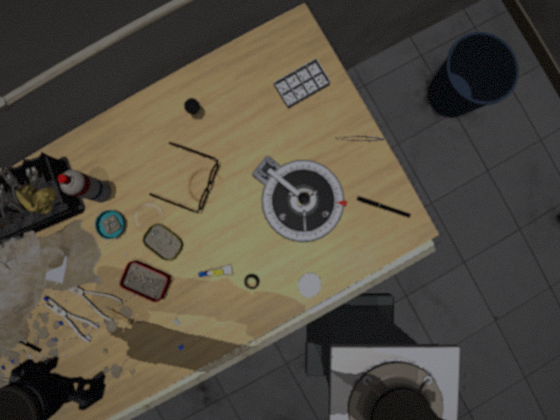

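View pics/side0.png

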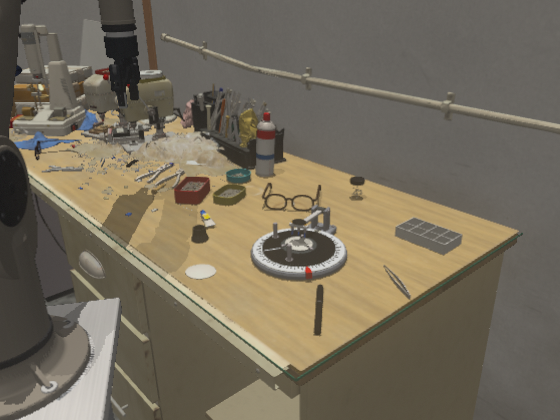

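```bash
python3 - <<'E'
from h import *
c=np.load("top0.npy",allow_pickle=True).item(); 
a=c["pixels"][140:260,240:370,::-1]; a=np.clip(a.astype(float)*1.8,0,255).astype(np.uint8)
cv2.imwrite("pics/top0c.png",cv2.resize(a,None,fx=5,fy=5,interpolation=cv2.INTER_CUBIC))
s=np.load("side0.npy",allow_pickle=True).item(); 
a=s["pixels"][190:300,230:370,::-1]
cv2.imwrite("pics/side0c.png",cv2.resize(a,None,fx=5,fy=5,interpolation=cv2.INTER_CUBIC))
print(onz(c,303,201,0.018))
E
```

```text
[0.50196887 0.2338045  0.018     ]
```

View pics/top0c.png

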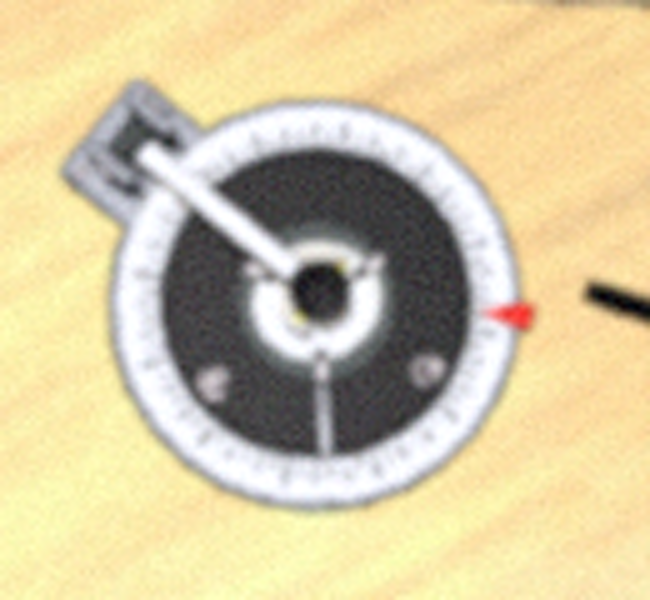

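View pics/side0c.png

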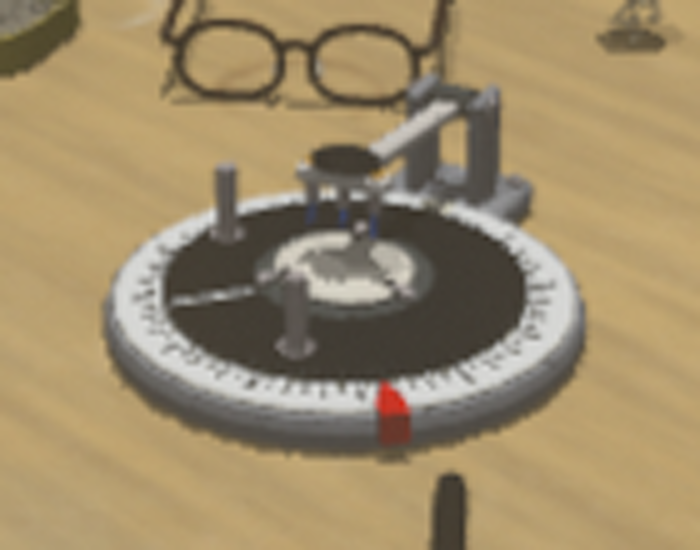

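```bash
cat > meas.py <<'E'
from h import *
import sys
from scipy.optimize import least_squares
def grab(n,k=8):
    cs=[bot.read_camera(n) for _ in range(k)]
    c=dict(cs[0]); c["f"]=np.mean([x["pixels"].astype(float) for x in cs],0); c["pixels"]=np.clip(c["f"],0,255).astype(np.uint8); return c
def grid(c,z):
    v,u=np.mgrid[0:420,0:560].astype(float)
    f=K(c); Kc=np.array([[f,0,c["cx"]],[0,f,c["cy"]],[0,0,1]])
    p=cv2.undistortPoints(np.stack([u.ravel(),v.ravel()],1)[:,None],Kc,np.array([c["k1"],0,0,0.])).reshape(-1,2)
    T=np.array(c["pose"]); d=np.c_[p,np.ones(len(p))]@T[:3,:3].T
    P=T[:3,3]+d*((z-T[2,3])/d[:,2])[:,None]
    return P[:,0].reshape(420,560),P[:,1].reshape(420,560)
def circ(x,y,r0=None):
    A=np.c_[2*x,2*y,np.ones_like(x)]; s=np.linalg.lstsq(A,x*x+y*y,rcond=None)[0]
    p=[s[0],s[1],np.sqrt(s[2]+s[0]**2+s[1]**2)]
    r=least_squares(lambda q:np.hypot(x-q[0],y-q[1])-q[2],p,loss="soft_l1",f_scale=0.0015)
    return r.x, np.std(r.fun)
def dialcentre(c,C0):
    # radial edge white ring -> outside along rays at z=.018 ; dial edge black->white at z=.024
    out={}
    X,Y=grid(c,0.0); 
    from scipy.ndimage import map_coordinates
    g=c["f"].mean(2)
    for name,z,r0,r1,sgn in(("dial",.024,.066,.084,1),("ring",.018,.088,.106,-1)):
        pts=[]
        for a in np.radians(np.arange(0,360,3)):
            rr=np.arange(r0,r1,.0003)
            uv=np.array([proj(c,[C0[0]+r*np.cos(a),C0[1]+r*np.sin(a),z]) for r in rr])
            pr=map_coordinates(g,[uv[:,1],uv[:,0]],order=1)
            d=np.convolve(np.gradient(pr),np.ones(7)/7,"same")*sgn; i=np.argmax(d[5:-5])+5
            pts.append((C0[0]+rr[i]*np.cos(a),C0[1]+rr[i]*np.sin(a)))
        pts=np.array(pts); q,s=circ(pts[:,0],pts[:,1]); out[name]=(q,s)
    return out
E
python3 - <<'E'
from meas import *
for n in("top","side"):
    c=grab(n); np.save(n+"A.npy",c,allow_pickle=True)
    C=np.array([.502,.234])
    for _ in range(3):
        o=dialcentre(c,C); C=o["dial"][0][:2]
    for k,(q,s) in o.items(): print(n,k,np.round(q*1000,2),s*1000)
E
```

```text
top dial [503.81 234.77  73.4 ] 1.0127707266740575
top ring [504.06 235.08  94.59] 1.4419218691749893
side dial [503.73 231.61  76.79] 1.7981565976800176
side ring [505.05 236.76  94.78] 1.4108266119185213
```

```bash
cat >> meas.py <<'E'
def wrap(a): return (a+180)%360-180
def red(c,C,z=.022):
    f=c["f"]; w=np.clip(f[...,0]-np.maximum(f[...,1],f[...,2])*1.3-10,0,None)
    X,Y=grid(c,z); r=np.hypot(X-C[0],Y-C[1]); m=(r>.072)&(r<.112)&(w>0)
    w=w*m; x=(w*X).sum()/w.sum(); y=(w*Y).sum()/w.sum()
    return np.degrees(np.arctan2(y-C[1],x-C[0])),np.hypot(x-C[0],y-C[1]),m.sum()
def index(c,C,guess,z=.024,r0=.040,r1=.072,half=14):
    from scipy.ndimage import map_coordinates
    g=c["f"].mean(2); a=np.arange(guess-half,guess+half,.25)
    rs=np.arange(r0,r1,.001); res=[]
    P=np.array([[map_coordinates(g,[[p[1]],[p[0]]],order=1)[0] for p in [proj(c,[C[0]+r*np.cos(t),C[1]+r*np.sin(t),z]) for t in np.radians(a)]] for r in rs])
    def ctr(p):
        b=np.percentile(p,40); w=np.clip(p-b-.35*(p.max()-b),0,None); i=np.argmax(p); s=np.abs(np.arange(len(p))-i)<20; w=w*s; return (w*a).sum()/w.sum()
    m=[ctr(P[k:k+8].mean(0)) for k in range(0,len(rs)-7,8)]
    return ctr(P.mean(0)),np.round(m,2)
E
python3 - <<'E'
from meas import *
for n in("top","side"):
    c=np.load(n+"A.npy",allow_pickle=True).item()
    for C in ([.504,.2348],[.5045,.2360]):
        print(n,C,"red",red(c,C),"idx",index(c,C,-177))
E
```

```text
top [0.504, 0.2348] red (np.float64(-92.6528783510613), np.float64(0.09576724366520674), np.int64(37)) idx (np.float64(-175.34118326264138), array([-175.34, -175.31, -175.32, -175.38]))
top [0.5045, 0.236] red (np.float64(-92.9151211484179), np.float64(0.09699011597760494), np.int64(37)) idx (np.float64(-174.17760593381712), array([-173.84, -174.01, -174.2 , -174.39]))
side [0.504, 0.2348] red (np.float64(-92.20517761249381), np.float64(0.09493261044061693), np.int64(49)) idx (np.float64(-179.11624190980862), array([-180.53, -179.13, -178.68, -178.64]))
side [0.5045, 0.236] red (np.float64(-92.42744248056998), np.float64(0.09586794846290103), np.int64(46)) idx (np.float64(-177.92467348059603), array([-179.02, -177.82, -177.64, -177.62]))
```

```bash
cat >> h.py <<'E'
def state():
    o=bot.get_obs(); q=o["tool_rot"]; r=R.from_quat([q[1],q[2],q[3],q[0]]); x=r.apply([1,0,0])
    print("t %.2f pos %s yawx %.2f zax %s F %s grip %.3f q %s"%(o["t"],np.round(o["eef_pos"]*1000,2),np.degrees(np.arctan2(x[1],x[0])),np.round(r.apply([0,0,1]),4),np.round(o["contact_force"],2),o["gripper_width"],np.round(o["q"],2)))
    return o,r
def row(P,yaw,o=None,r=None):
    if o is None: o,r=state()
    y=np.radians(yaw); x=np.array([np.cos(y),np.sin(y),0]); z=np.array([0,0,-1.]); M=np.stack([x,np.cross(z,x),z],1)
    t=R.from_matrix(M); s=r.inv().apply(np.array(P)-o["eef_pos"])/.4; v=np.degrees((r.inv()*t).as_rotvec())/360
    print("  row",np.round(s,4).tolist(),np.round(v,5).tolist())
C0=np.array([.504,.2348])
def pushpose(phi,gap):
    a=np.radians(phi); er=np.array([np.cos(a),np.sin(a)]); et=np.array([-er[1],er[0]])
    p=C0+.062*er-gap*et; return p, phi-90
E
python3 - <<'E'
from h import *
o,r=state()
p,y=pushpose(129.7,.034); print(p,y)
row([.45,.36,.16],100,o,r)
row([*p,.13],y,o,r)
E
```

```text
t 0.90 pos [170.15 653.22 231.31] yawx 165.40 zax [ 0.  0. -1.] F [ 0.37 -0.64 -0.64] grip 1.001 q [-1.42  0.48  0.02  1.56 -0.01  1.11 -0.08]
[0.49055598 0.30422088] 39.69999999999999
  row [-0.8618, -0.533, 0.1783] [0.0, -0.0, 0.18167]
  row [-0.9951, -0.6424, 0.2533] [0.0, -0.0, 0.34917]
```

Emit:
play_rows --motion '[[[-0.11,-0.067,0.0],[0,0,0.022]],[[-0.22,-0.134,0.0],[0,0,0.044]],[[-0.33,-0.2,0.03],[0,0,0.066]],[[-0.44,-0.27,0.06],[0,0,0.088]],[[-0.55,-0.34,0.09],[0,0,0.11]],[[-0.66,-0.41,0.12],[0,0,0.132]],[[-0.77,-0.48,0.15],[0,0,0.154]],[[-0.86,-0.533,0.178],[0,0,0.176]]]' --fingers 0 --grip_force 20

```text
t: 1.7
eef_pos: [0.4417, 0.3678, 0.1635]
tool_rot: [-0.0, 0.631, 0.776, 0.001]
contact_force: [0.6, 0.3, -0.1]
gripper_width: -0.003
```

```bash
python3 - <<'E'
from h import *
o,r=state()
p,y=pushpose(129.7,.034)
row([*p,.13],y,o,r)
E
```

```text
t 1.70 pos [441.73 367.81 163.45] yawx 101.73 zax [ 7.e-04  1.e-03 -1.e+00] F [ 0.6   0.26 -0.15] grip -0.003 q [-1.07  0.4   0.34  1.89 -0.17  0.88 -0.44]
  row [-0.1805, 0.0871, 0.0835] [5e-05, -0.0002, 0.17229]
```

Emit:
play_rows --motion '[[[-0.03,0.015,0.01],[0,0,0.022]],[[-0.06,0.03,0.02],[0,0,0.044]],[[-0.09,0.045,0.035],[0,0,0.066]],[[-0.12,0.06,0.05],[0,0,0.088]],[[-0.15,0.073,0.065],[0,0,0.11]],[[-0.18,0.087,0.083],[0,0,0.132]],[[-0.1805,0.0871,0.0835],[0,0,0.154]],[[-0.1805,0.0871,0.0835],[0,0,0.1723]]]'

```text
t: 2.5
eef_pos: [0.4908, 0.3038, 0.1299]
tool_rot: [-0.0, 0.942, 0.337, 0.0]
contact_force: [-0.1, 0.3, 0.9]
gripper_width: -0.001
```

```bash
python3 - <<'E'
from h import *
o,r=state()
p,y=pushpose(129.7,.034)
row([*p,.08],y,o,r)
row([*p,.036],y,o,r)
for n in("top","side"):
    c=bot.read_camera(n); b=c["pixels"][120:300,200:400,::-1].astype(float)*(1.8 if n=="top" else 1)
    cv2.imwrite(f"pics/{n}1.png",cv2.resize(np.clip(b,0,255).astype(np.uint8),None,fx=3,fy=3,interpolation=cv2.INTER_CUBIC))
E
```

```text
t 2.50 pos [490.82 303.76 129.92] yawx 39.34 zax [ 7.e-04  9.e-04 -1.e+00] F [-0.12  0.34  0.93] grip -0.001 q [-1.12  0.5   0.6   1.92 -0.37  0.84 -1.21]
  row [0.0001, -0.0013, 0.1248] [-4e-05, -0.00017, -0.00101]
  row [-0.0, -0.0013, 0.2348] [-4e-05, -0.00017, -0.00101]
```

View pics/top1.png

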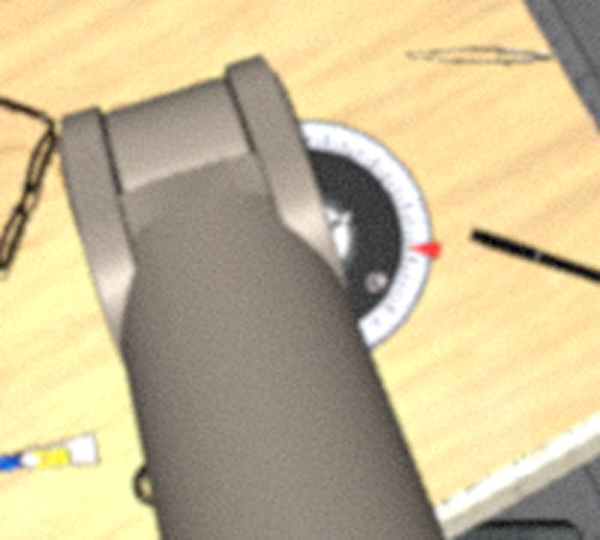

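View pics/side1.png

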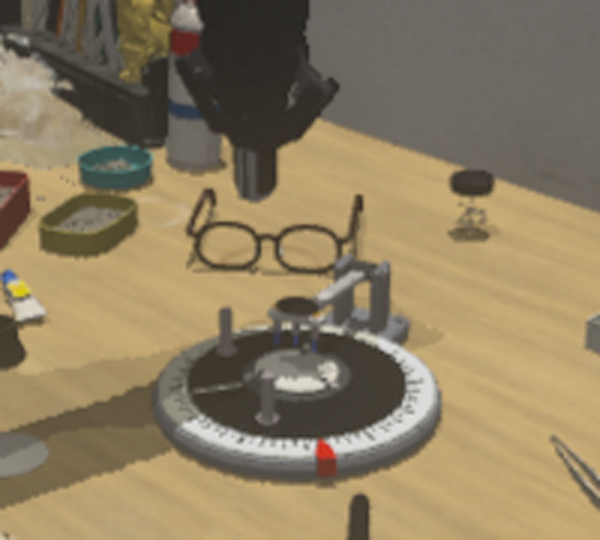

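Emit:
play_rows --motion '[[[0,0,0.06],[0,0,0]],[[0,0,0.12],[0,0,0]],[[0,0,0.17],[0,0,0]],[[0,0,0.205],[0,0,0]],[[0,0,0.23],[0,0,0]],[[0,0,0.235],[0,0,0]],[[0,0,0.235],[0,0,0]]]'

```text
t: 3.3
eef_pos: [0.4909, 0.3045, 0.0361]
tool_rot: [-0.0, 0.941, 0.339, 0.001]
contact_force: [0.4, -0.3, 0.3]
gripper_width: -0.001
```

```bash
python3 - <<'E'
from h import *
o,r=state()
for n in("side",):
    c=bot.read_camera(n); b=c["pixels"][180:300,220:380,::-1].astype(float)
    cv2.imwrite(f"pics/{n}2.png",cv2.resize(np.clip(b,0,255).astype(np.uint8),None,fx=4,fy=4,interpolation=cv2.INTER_CUBIC))
for ph,g in((129.7,.02),(129.7,.0158),(135,.0158),(145,.0158),(155,.0158),(165,.0158),(175,.0158)):
    p,y=pushpose(ph,g); row([*p,.036],y,o,r)
E
```

```text
t 3.30 pos [490.87 304.53  36.14] yawx 39.69 zax [ 1.1e-03  8.0e-04 -1.0e+00] F [ 0.39 -0.33  0.26] grip -0.001 q [-1.04  0.63  0.5   1.96 -0.47  0.67 -1.12]
  row [-0.0361, 0.0001, 0.0003] [0.0, -0.00022, -3e-05]
  row [-0.0466, 0.0001, 0.0003] [0.0, -0.00022, -3e-05]
  row [-0.0611, -0.0029, 0.0003] [1e-05, -0.00022, -0.01475]
  row [-0.0889, -0.0048, 0.0002] [3e-05, -0.00021, -0.04253]
  row [-0.1166, -0.0019, 0.0002] [5e-05, -0.00021, -0.07031]
  row [-0.1434, 0.0058, 0.0001] [7e-05, -0.00021, -0.09808]
  row [-0.1685, 0.018, 0.0001] [9e-05, -0.0002, -0.12586]
```

View pics/side2.png

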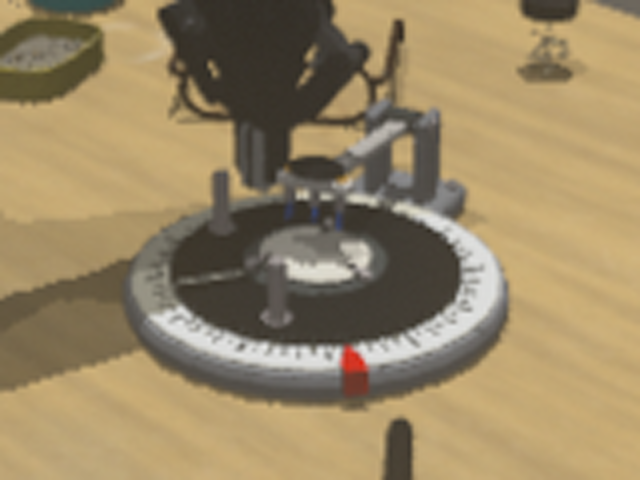

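Emit:
play_rows --motion '[[[-0.012,0,0],[0,0,0]],[[-0.024,0,0],[0,0,0]],[[-0.034,0,0],[0,0,0]],[[-0.042,0,0],[0,0,0]],[[-0.0466,0,0],[0,0,0]],[[-0.054,-0.0015,0],[0,0,-0.0075]],[[-0.061,-0.003,0],[0,0,-0.0147]],[[-0.061,-0.003,0],[0,0,-0.0147]]]'

```text
t: 4.15
eef_pos: [0.4716, 0.2902, 0.0366]
tool_rot: [-0.001, 0.924, 0.383, 0.001]
contact_force: [0.3, 1.0, 0.4]
gripper_width: 0.001
```

```bash
python3 - <<'E'
from meas import *
o,r=state()
c=grab("side",4); b=c["pixels"][180:300,220:380,::-1].astype(float)
cv2.imwrite(f"pics/side3.png",cv2.resize(np.clip(b,0,255).astype(np.uint8),None,fx=4,fy=4,interpolation=cv2.INTER_CUBIC))
print(index(c,[.5045,.236],-173), red(c,[.5045,.236]))
for ph in range(140,180,5):
    p,y=pushpose(ph,.0158); row([*p,.036],y,o,r)
E
```

```text
t 4.15 pos [471.57 290.18  36.64] yawx 45.00 zax [ 0.0019  0.0019 -1.    ] F [0.26 0.97 0.36] grip 0.001 q [-1.03  0.59  0.48  2.02 -0.45  0.63 -1.04]
(np.float64(-173.15247928206014), array([-173.43, -173.11, -172.99, -172.97])) (np.float64(-92.43488074582363), np.float64(0.09591701360945631), np.int64(46))
  row [-0.0147, -0.0026, 0.0016] [2e-05, -0.00042, -0.0139]
  row [-0.0286, -0.0043, 0.0015] [4e-05, -0.00042, -0.02779]
  row [-0.0425, -0.0047, 0.0015] [6e-05, -0.00042, -0.04168]
  row [-0.0565, -0.0039, 0.0014] [8e-05, -0.00042, -0.05557]
  row [-0.0703, -0.0019, 0.0014] [9e-05, -0.00042, -0.06945]
  row [-0.0839, 0.0013, 0.0014] [0.00011, -0.00041, -0.08334]
  row [-0.0971, 0.0056, 0.0013] [0.00013, -0.00041, -0.09723]
  row [-0.11, 0.0111, 0.0013] [0.00015, -0.0004, -0.11112]
```

View pics/side3.png

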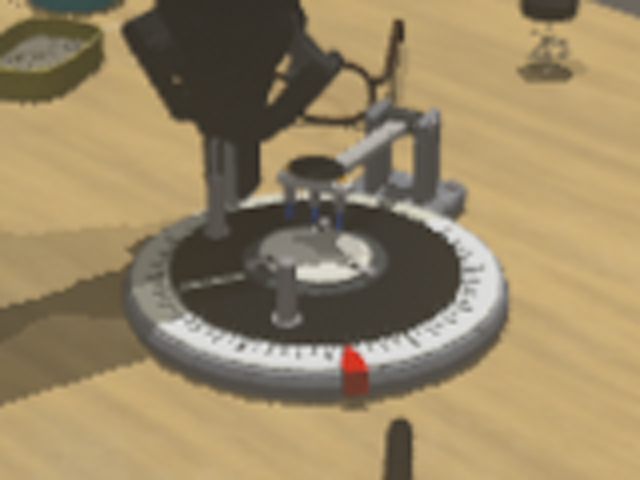

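Emit:
play_rows --motion '[[[-0.0147,-0.0026,0.0015],[0,0,-0.0139]],[[-0.0286,-0.0043,0.0015],[0,0,-0.0278]],[[-0.0425,-0.0047,0.0015],[0,0,-0.0417]],[[-0.0565,-0.0039,0.0014],[0,0,-0.0556]],[[-0.0703,-0.0019,0.0014],[0,0,-0.0695]],[[-0.0839,0.0013,0.0014],[0,0,-0.0833]],[[-0.0971,0.0056,0.0013],[0,0,-0.0972]],[[-0.11,0.0111,0.0013],[0,0,-0.1111]]]'

```text
t: 5.15
eef_pos: [0.4435, 0.2565, 0.036]
tool_rot: [-0.0, 0.737, 0.676, 0.001]
contact_force: [-1.2, 2.4, 1.2]
gripper_width: -0.002
```

```bash
python3 - <<'E'
from meas import *
o,r=state()
c=grab("side",4); b=c["pixels"][180:300,220:380,::-1].astype(float)
cv2.imwrite(f"pics/side4.png",cv2.resize(np.clip(b,0,255).astype(np.uint8),None,fx=4,fy=4,interpolation=cv2.INTER_CUBIC))
print(index(c,[.5045,.236],-134), red(c,[.5045,.236]))
for ph in range(175,210,5):
    p,y=pushpose(ph,.0158); row([*p,.036],y,o,r)
E
```

```text
t 5.15 pos [443.46 256.48  36.01] yawx 85.12 zax [ 0.0017  0.0021 -1.    ] F [-1.24  2.4   1.2 ] grip -0.002 q [-0.88  0.51  0.29  2.1  -0.27  0.56 -0.48]
(np.float64(-130.56754716899056), array([-131.  , -130.65, -130.5 , -130.4 ])) (np.float64(-92.4331590489762), np.float64(0.09591499149389048), np.int64(46))
  row [-0.0013, 0.0005, 0.0] [0.00024, -0.00035, 0.00033]
  row [-0.015, -0.0024, -0.0] [0.00025, -0.00034, -0.01356]
  row [-0.0288, -0.0041, -0.0] [0.00027, -0.00033, -0.02745]
  row [-0.0428, -0.0045, -0.0001] [0.00028, -0.00032, -0.04133]
  row [-0.0567, -0.0038, -0.0001] [0.0003, -0.00031, -0.05522]
  row [-0.0705, -0.0018, -0.0001] [0.00031, -0.0003, -0.06911]
  row [-0.0841, 0.0013, -0.0002] [0.00033, -0.00028, -0.083]
```

View pics/side4.png

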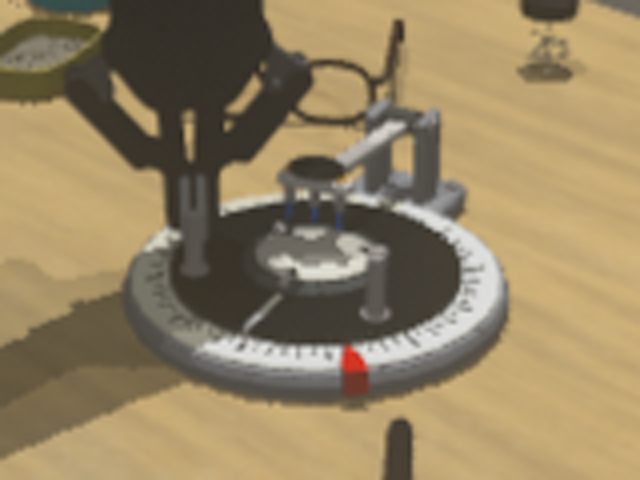

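Emit:
play_rows --motion '[[[-0.014,-0.002,0],[0,0,-0.0135]],[[-0.0288,-0.0041,0],[0,0,-0.0275]],[[-0.0428,-0.0045,0],[0,0,-0.0413]],[[-0.0567,-0.0038,0],[0,0,-0.0552]],[[-0.0705,-0.0018,0],[0,0,-0.0691]],[[-0.0841,0.0013,0],[0,0,-0.083]],[[-0.0841,0.0013,0],[0,0,-0.083]]]'

```text
t: 6.05
eef_pos: [0.4416, 0.2218, 0.0358]
tool_rot: [0.0, 0.541, 0.841, 0.001]
contact_force: [0.7, 0.0, 1.1]
gripper_width: -0.005
```

```bash
python3 - <<'E'
from meas import *
o,r=state()
c=grab("side",6); b=c["pixels"][180:300,220:380,::-1].astype(float); np.save("sideB.npy",c,allow_pickle=True)
cv2.imwrite(f"pics/side5.png",cv2.resize(np.clip(b,0,255).astype(np.uint8),None,fx=4,fy=4,interpolation=cv2.INTER_CUBIC))
for C in ([.5045,.236],[.504,.2348]): print(index(c,C,-100,half=11), red(c,C))
t=bot.read_camera("top"); b=t["pixels"][140:260,240:370,::-1].astype(float)*1.8
cv2.imwrite("pics/top5.png",cv2.resize(np.clip(b,0,255).astype(np.uint8),None,fx=4,fy=4,interpolation=cv2.INTER_CUBIC))
for ph in (207,208,210,212):
    p,y=pushpose(ph,.0158); row([*p,.036],y,o,r)
E
```

```text
t 6.05 pos [441.57 221.79  35.82] yawx 114.51 zax [ 0.0017  0.0011 -1.    ] F [0.67 0.01 1.11] grip -0.005 q [-0.71  0.48  0.15  2.14 -0.14  0.53 -0.04]
(np.float64(-98.17182803478735), array([-97.87, -98.27, -98.16, -98.27])) (np.float64(-92.43765942509913), np.float64(0.09595289616806196), np.int64(46))
(np.float64(-97.85657636609398), array([-97.49, -97.96, -97.82, -98.03])) (np.float64(-92.22120426777603), np.float64(0.09504622061681775), np.int64(49))
  row [-0.0024, -0.0011, -0.0005] [0.00032, -5e-05, -0.00692]
  row [-0.0052, -0.0016, -0.0005] [0.00032, -4e-05, -0.0097]
  row [-0.0107, -0.0026, -0.0005] [0.00032, -4e-05, -0.01525]
  row [-0.0162, -0.0033, -0.0005] [0.00032, -3e-05, -0.02081]
```

View pics/side5.png

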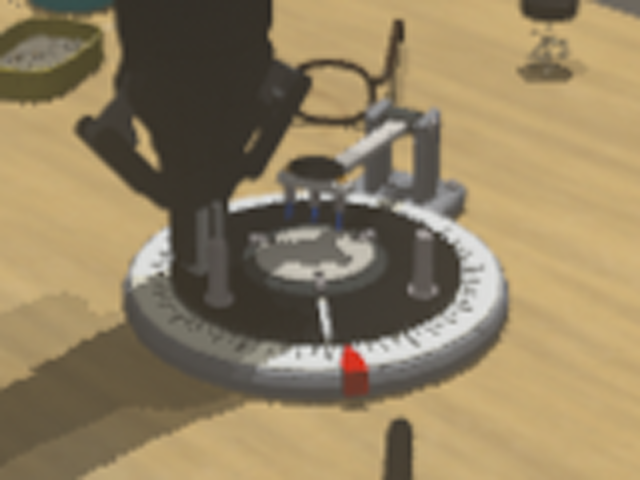

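View pics/top5.png

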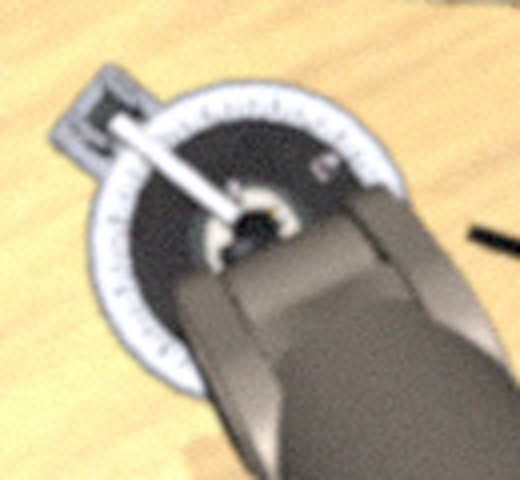

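Emit:
play_rows --motion '[[[-0.004,-0.001,0],[0,0,-0.007]],[[-0.006,-0.0015,0],[0,0,-0.01]],[[-0.008,-0.002,0],[0,0,-0.0125]],[[-0.0095,-0.0024,0],[0,0,-0.014]],[[-0.0107,-0.0026,0],[0,0,-0.0152]],[[-0.0107,-0.0026,0],[0,0,-0.0152]],[[-0.0107,-0.0026,0],[0,0,-0.0152]]]'

```text
t: 7.1
eef_pos: [0.442, 0.218, 0.0357]
tool_rot: [0.0, 0.5, 0.866, 0.001]
contact_force: [-0.5, 2.3, -1.2]
gripper_width: -0.001
```

```bash
python3 - <<'E'
from meas import *
o,r=state()
c=grab("side",6); np.save("sideC.npy",c,allow_pickle=True)
b=c["pixels"][230:290,280:340,::-1].astype(float)
cv2.imwrite(f"pics/side6.png",cv2.resize(np.clip(b,0,255).astype(np.uint8),None,fx=9,fy=9,interpolation=cv2.INTER_CUBIC))
for C in ([.5045,.236],[.504,.2348]): print(index(c,C,-95,half=9), red(c,C))
p,y=pushpose(200,.04); row([*p,.036],115,o,r)
E
```

```text
t 7.10 pos [441.96 218.04  35.73] yawx 120.04 zax [ 0.0015  0.001  -1.    ] F [-0.53  2.26 -1.16] grip -0.001 q [-0.68  0.48  0.12  2.14 -0.11  0.53  0.04]
(np.float64(-95.007694801687), array([-94.83, -94.93, -95.07, -95.11])) (np.float64(-92.43811643625894), np.float64(0.09595443859760622), np.int64(46))
(np.float64(-94.61451863826198), array([-94.38, -94.49, -94.67, -94.83])) (np.float64(-92.2223019696327), np.float64(0.09505222038201817), np.int64(49))
  row [0.0841, 0.0201, -0.0006] [0.00029, -3e-05, 0.014]
```

View pics/side6.png

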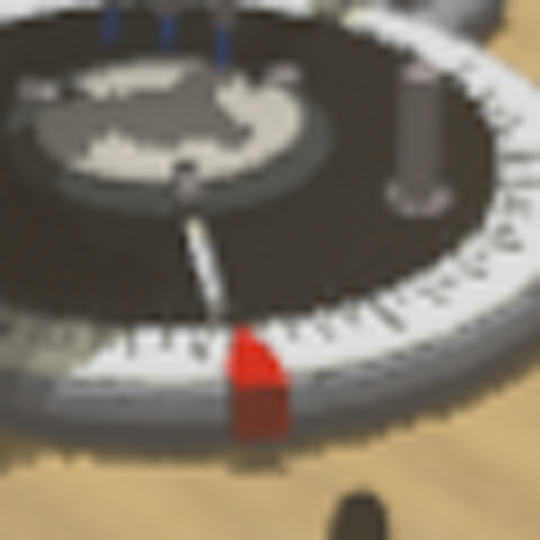

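Emit:
play_rows --motion '[[[0.03,0.005,0],[0,0,0]],[[0.07,0.015,-0.02],[0,0,0]],[[0.09,0.02,-0.12],[0,0,0]],[[0.14,0.02,-0.24],[0,0,0]],[[0.26,0.02,-0.34],[0,0,0]],[[0.38,0.02,-0.4],[0,0,0]],[[0.5,0.02,-0.4],[0,0,0]],[[0.6,0.02,-0.4],[0,0,0]]]'

```text
t: 8.2
eef_pos: [0.3294, 0.4287, 0.1976]
tool_rot: [0.0, 0.5, 0.866, 0.003]
contact_force: [2.0, 0.4, -1.3]
gripper_width: 0.003
```

```bash
cat > chk.py <<'E'
from meas import *
import sys
tag=sys.argv[1]; g=float(sys.argv[2])
o,r=state()
for n in("top","side"):
    c=grab(n,12); np.save(f"{n}{tag}.npy",c,allow_pickle=True)
    y0,y1,x0,x1=(160,250,250,360) if n=="top" else (230,290,270,350)
    b=c["pixels"][y0:y1,x0:x1,::-1].astype(float)*(1.8 if n=="top" else 1)
    cv2.imwrite(f"pics/{n}{tag}.png",cv2.resize(np.clip(b,0,255).astype(np.uint8),None,fx=7,fy=7,interpolation=cv2.INTER_CUBIC))
    C=np.array([.504,.2348]); D=dialcentre(c,C); print(n,{k:(np.round(q*1000,2),round(s*1000,2)) for k,(q,s) in D.items()})
    for C in ([.504,.2348],[.5045,.236],D["ring"][0][:2]):
        i=index(c,C,g,half=9); q=red(c,C); print(n,np.round(C,4),"idx",round(i[0],2),i[1],"red",round(q[0],2),q[1:],"diff",round(wrap(q[0]-i[0]),2))
E
python3 chk.py 7 -94
```

```text
t 8.20 pos [329.39 428.74 197.64] yawx 120.01 zax [ 0.0034  0.0039 -1.    ] F [ 2.03  0.42 -1.27] grip 0.003 q [-1.11  0.29  0.09  1.92 -0.03  0.93 -0.48]
top {'dial': (array([503.89, 234.72,  73.43]), np.float64(0.93)), 'ring': (array([503.93, 235.03,  94.49]), np.float64(1.24))}
top [0.504  0.2348] idx -95.33 [-95.1  -95.52 -95.32 -95.3 ] red -92.65 (np.float64(0.09574929213945613), np.int64(37)) diff 2.68
top [0.5045 0.236 ] idx -95.71 [-95.5  -95.92 -95.74 -95.6 ] red -92.91 (np.float64(0.09697213058114579), np.int64(37)) diff 2.79
top [0.5039 0.235 ] idx -95.23 [-94.96 -95.41 -95.24 -95.22] red -92.6 (np.float64(0.09597907980461122), np.int64(37)) diff 2.63
side {'dial': (array([503.86, 231.76,  76.8 ]), np.float64(1.76)), 'ring': (array([505.14, 236.99,  94.92]), np.float64(1.26))}
side [0.504  0.2348] idx -94.56 [-94.37 -94.49 -94.54 -94.75] red -92.21 (np.float64(0.09493890794613227), np.int64(49)) diff 2.35
side [0.5045 0.236 ] idx -94.95 [-94.83 -94.93 -94.97 -95.01] red -92.43 (np.float64(0.0958734637081394), np.int64(46)) diff 2.52
side [0.5051 0.237 ] idx -95.51 [-95.49 -95.54 -95.53 -95.43] red -92.78 (np.float64(0.09689098255962217), np.int64(46)) diff 2.73
```

View pics/top7.png

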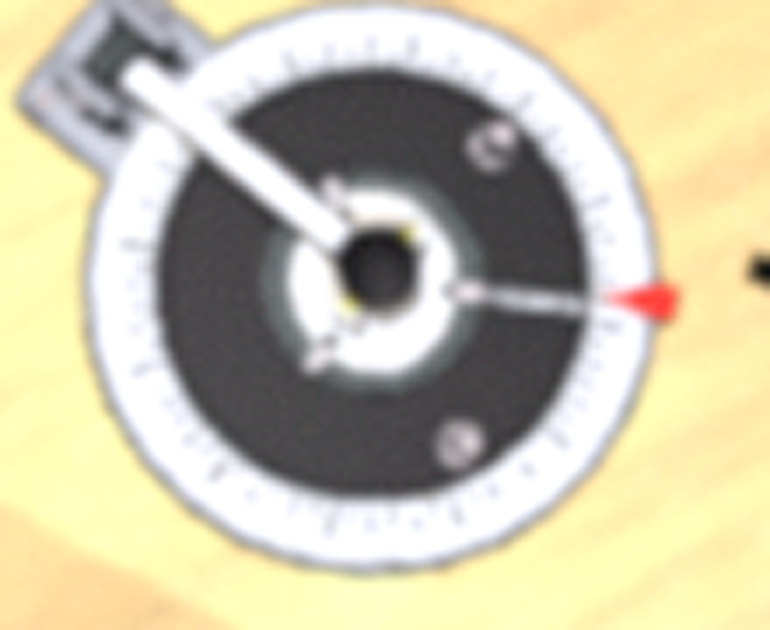

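View pics/side7.png

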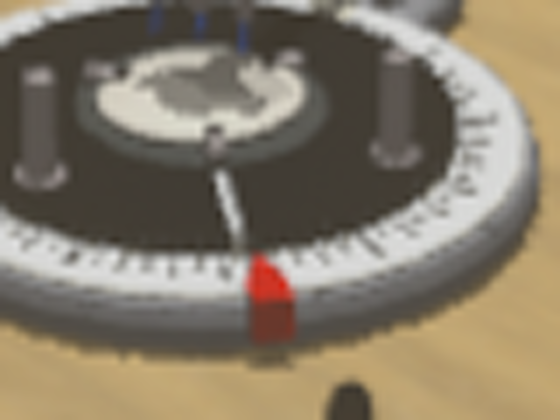

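```bash
python3 - <<'E'
from h import *
o,r=state()
d=np.array([-.5,.866])
p=np.array([.44196,.21804])
row([*(p+.03*d),.12],120,o,r)
row([*(p+.02*d),.036],120,o,r)
E
```

```text
t 9.40 pos [330.34 426.32 195.65] yawx 120.06 zax [ 1.5e-03  9.0e-04 -1.0e+00] F [-0.73 -0.23 -0.23] grip -0.001 q [-1.11  0.29  0.09  1.92 -0.03  0.92 -0.47]
  row [-0.5155, -0.0195, 0.1891] [0.00028, -1e-05, 0.00016]
  row [-0.5405, -0.0199, 0.3991] [0.00028, -1e-05, 0.00016]
```

Emit:
play_rows --motion '[[[-0.11,-0.004,0.04],[0,0,0]],[[-0.22,-0.008,0.08],[0,0,0]],[[-0.33,-0.012,0.12],[0,0,0]],[[-0.43,-0.016,0.16],[0,0,0]],[[-0.5,-0.019,0.19],[0,0,0]],[[-0.515,-0.0197,0.27],[0,0,0]],[[-0.515,-0.0197,0.36],[0,0,0]],[[-0.515,-0.0197,0.399],[0,0,0]]]'

```text
t: 10.2
eef_pos: [0.426, 0.243, 0.0337]
tool_rot: [-0.0, 0.5, 0.866, -0.001]
contact_force: [-0.4, 0.1, -0.7]
gripper_width: -0.001
```

```bash
python3 - <<'E'
from h import *
o,r=state()
p=np.array([.44196,.21804]); d=np.array([-.5,.866])
row([*(p+.005*d),.036],120,o,r)
row([*p,.036],120,o,r)
for a in (1,2,2.6,3):
    t=np.radians(a); M=np.array([[np.cos(t),-np.sin(t)],[np.sin(t),np.cos(t)]]); q=C0+M@(p-C0); print(a); row([*q,.036],120+a,o,r)
E
```

```text
t 10.20 pos [425.96 242.97  33.67] yawx 120.00 zax [-9.e-04 -1.e-03 -1.e+00] F [-0.41  0.09 -0.69] grip -0.001 q [-0.75  0.48  0.13  2.14 -0.12  0.53 -0.01]
  row [-0.0615, 0.0035, -0.0058] [-0.00021, 6e-05, -0.0]
  row [-0.074, 0.0035, -0.0058] [-0.00021, 6e-05, -0.0]
1
  row [-0.0767, 0.0028, -0.0058] [-0.00021, 6e-05, -0.00278]
2
  row [-0.0794, 0.0021, -0.0058] [-0.00021, 6e-05, -0.00556]
2.6
  row [-0.0811, 0.0018, -0.0058] [-0.00021, 6e-05, -0.00722]
3
  row [-0.0822, 0.0015, -0.0058] [-0.00021, 6e-05, -0.00833]
```

Emit:
play_rows --motion '[[[-0.025,0.001,-0.003],[0,0,0]],[[-0.045,0.002,-0.005],[0,0,0]],[[-0.06,0.003,-0.005],[0,0,0]],[[-0.06,0.003,-0.005],[0,0,0]],[[-0.06,0.003,-0.005],[0,0,0]]]'

```text
t: 10.7
eef_pos: [0.4396, 0.223, 0.0365]
tool_rot: [0.0, 0.5, 0.866, 0.0]
contact_force: [0.1, -0.1, -0.1]
gripper_width: 0.001
```

```bash
python3 - <<'E'
from meas import *
o,r=state()
c=grab("side",8)
for C in ([.5045,.236],): print(index(c,C,-94,half=9), red(c,C))
o,r=state()
p=np.array([.44196,.21804]); d=np.array([-.5,.866])
row([*p,.036],120,o,r)
for a in (1,2,2.6,3):
    t=np.radians(a); M=np.array([[np.cos(t),-np.sin(t)],[np.sin(t),np.cos(t)]]); q=C0+M@(p-C0); print(a); row([*q,.036],120+a,o,r)
E
```

```text
t 10.70 pos [439.64 223.02  36.54] yawx 119.97 zax [ 4.e-04  1.e-04 -1.e+00] F [ 0.1  -0.13 -0.15] grip 0.001 q [-0.7   0.48  0.13  2.14 -0.12  0.53  0.04]
(np.float64(-94.93869215058179), array([-94.81, -94.92, -94.96, -95.01])) (np.float64(-92.43889991684138), np.float64(0.0959637865454496), np.int64(46))
t 11.10 pos [438.87 222.96  35.67] yawx 120.02 zax [-0.001 -0.001 -1.   ] F [ 0.27  0.28 -0.46] grip -0.003 q [-0.7   0.48  0.13  2.14 -0.12  0.53  0.04]
  row [-0.0145, 0.0005, -0.0008] [-0.00022, 6e-05, 7e-05]
1
  row [-0.0172, -0.0002, -0.0008] [-0.00022, 6e-05, -0.00271]
2
  row [-0.02, -0.0008, -0.0008] [-0.00022, 5e-05, -0.00549]
2.6
  row [-0.0216, -0.0012, -0.0008] [-0.00022, 5e-05, -0.00716]
3
  row [-0.0227, -0.0014, -0.0008] [-0.00022, 5e-05, -0.00827]
```

Emit:
play_rows --motion '[[[-0.005,0,0],[0,0,0]],[[-0.009,0,0],[0,0,0]],[[-0.012,0,0],[0,0,0]],[[-0.0145,0,0],[0,0,0]],[[-0.016,0,0],[0,0,-0.002]],[[-0.018,-0.0005,0],[0,0,-0.004]],[[-0.0195,-0.0008,0],[0,0,-0.005]],[[-0.0195,-0.0008,0],[0,0,-0.005]]]'

```text
t: 11.9
eef_pos: [0.4423, 0.216, 0.0356]
tool_rot: [-0.0, 0.486, 0.874, -0.001]
contact_force: [-0.5, 1.4, 1.0]
gripper_width: -0.002
```

```bash
python3 - <<'E'
from meas import *
o,r=state()
c=grab("side",8)
for C in ([.5045,.236],): print(index(c,C,-94,half=9), red(c,C))
o,r=state()
E
```

```text
t 11.90 pos [442.32 216.    35.62] yawx 121.84 zax [-0.0013 -0.001  -1.    ] F [-0.53  1.42  1.03] grip -0.002 q [-0.68  0.48  0.12  2.14 -0.11  0.53  0.08]
(np.float64(-93.09716250292205), array([-92.91, -92.99, -93.13, -93.27])) (np.float64(-92.43703230199412), np.float64(0.09596825114047909), np.int64(46))
t 12.30 pos [442.35 216.05  35.64] yawx 121.83 zax [-0.0013 -0.0011 -1.    ] F [-1.29  0.74  1.02] grip -0.000 q [-0.68  0.48  0.12  2.14 -0.11  0.53  0.08]
```

Emit:
play_rows --motion '[[[-0.001,0,0],[0,0,-0.001]],[[-0.0015,0,0],[0,0,-0.0015]],[[-0.002,-0.0001,0],[0,0,-0.002]],[[-0.002,-0.0001,0],[0,0,-0.002]],[[-0.002,-0.0001,0],[0,0,-0.002]]]'

```text
t: 12.8
eef_pos: [0.4427, 0.2153, 0.0356]
tool_rot: [-0.0, 0.481, 0.877, -0.001]
contact_force: [-1.8, 0.8, 0.5]
gripper_width: -0.001
```

```bash
python3 - <<'E'
from meas import *
o,r=state()
c=grab("side",8)
for C in ([.5045,.236],): print(index(c,C,-93,half=9), red(c,C))
o,r=state()
E
```

```text
t 12.80 pos [442.71 215.26  35.6 ] yawx 122.54 zax [-0.0013 -0.0012 -1.    ] F [-1.8   0.81  0.45] grip -0.001 q [-0.68  0.48  0.12  2.14 -0.11  0.53  0.09]
(np.float64(-92.31478208086767), array([-91.97, -92.23, -92.24, -92.7 ])) (np.float64(-92.43963623441728), np.float64(0.09599529262421293), np.int64(46))
t 13.20 pos [442.75 215.31  35.62] yawx 122.55 zax [-0.0012 -0.0012 -1.    ] F [-1.75  0.75 -0.47] grip -0.002 q [-0.68  0.48  0.12  2.14 -0.11  0.53  0.09]
```

Emit:
play_rows --motion '[[[0.03,0.005,0],[0,0,0]],[[0.07,0.015,-0.02],[0,0,0]],[[0.09,0.02,-0.12],[0,0,0]],[[0.14,0.02,-0.24],[0,0,0]],[[0.26,0.02,-0.34],[0,0,0]],[[0.38,0.02,-0.4],[0,0,0]],[[0.5,0.02,-0.4],[0,0,0]],[[0.6,0.02,-0.4],[0,0,0]]]'

```text
t: 14.0
eef_pos: [0.3219, 0.4218, 0.1976]
tool_rot: [-0.0, 0.481, 0.877, 0.002]
contact_force: [0.7, -0.2, -0.3]
gripper_width: -0.001
```

```bash
python3 chk.py 8 -92.5
```

```text
t 14.00 pos [321.93 421.79 197.62] yawx 122.51 zax [ 0.0014  0.0029 -1.    ] F [ 0.69 -0.23 -0.25] grip -0.001 q [-1.11  0.28  0.08  1.94 -0.03  0.92 -0.44]
top {'dial': (array([503.91, 234.64,  73.46]), np.float64(0.77)), 'ring': (array([503.98, 235.07,  94.54]), np.float64(1.35))}
top [0.504  0.2348] idx -92.9 [-92.79 -93.04 -92.94 -92.8 ] red -92.65 (np.float64(0.0957595119822046), np.int64(37)) diff 0.25
top [0.5045 0.236 ] idx -93.33 [-93.24 -93.52 -93.38 -93.18] red -92.91 (np.float64(0.09698234949244541), np.int64(37)) diff 0.42
top [0.504  0.2351] idx -92.87 [-92.73 -93.   -92.91 -92.77] red -92.63 (np.float64(0.09602625983666092), np.int64(37)) diff 0.24
side {'dial': (array([503.88, 231.94,  76.71]), np.float64(1.97)), 'ring': (array([505.11, 236.94,  94.89]), np.float64(1.28))}
side [0.504  0.2348] idx -91.83 [-91.38 -91.76 -91.82 -92.29] red -92.21 (np.float64(0.09496514477942566), np.int64(49)) diff -0.38
side [0.5045 0.236 ] idx -92.28 [-91.96 -92.21 -92.24 -92.63] red -92.43 (np.float64(0.09589775495221076), np.int64(46)) diff -0.15
side [0.5051 0.2369] idx -92.85 [-92.68 -92.8  -92.79 -93.08] red -92.76 (np.float64(0.09686194854923143), np.int64(46)) diff 0.09
```

View pics/top8.png

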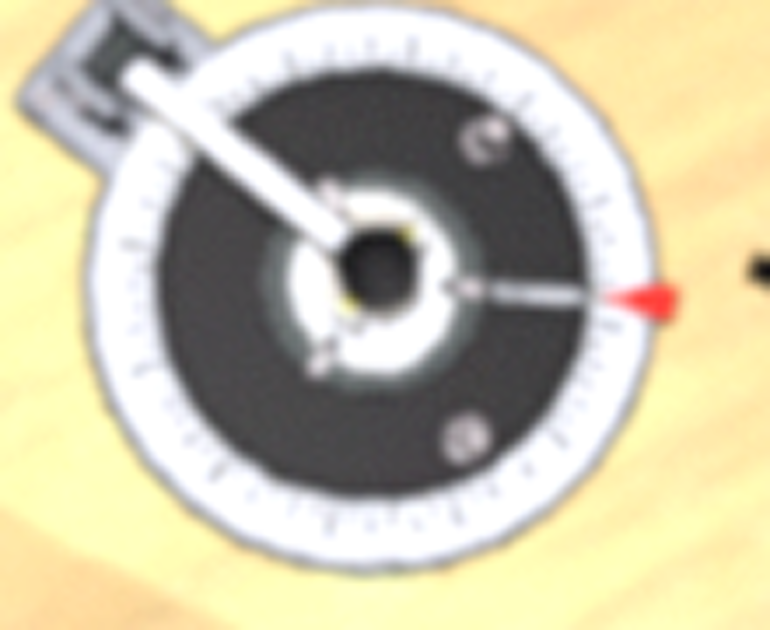

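View pics/side8.png

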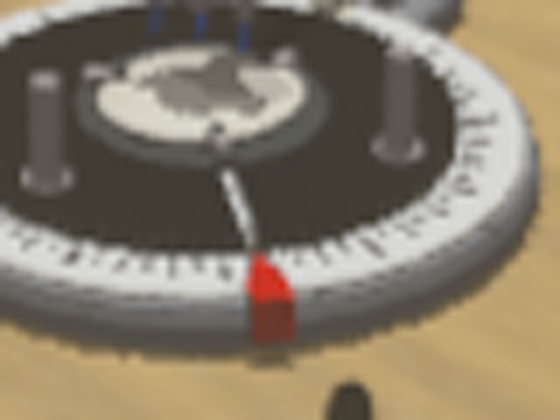

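```bash
python3 - <<'E'
from meas import *
c=np.load("top8.npy",allow_pickle=True).item(); print(onz(c,304,198.6,.08))
g=c["f"].mean(2); X,Y=grid(c,.08); m=(g<25)&(np.hypot(X-.504,Y-.235)<.022); print(m.sum(),X[m].mean(),Y[m].mean(),g[m].mean(), np.percentile(g[190:210,295:312],[5,50]))
s=np.load("side8.npy",allow_pickle=True).item(); print(proj(s,[.504,.2348,.08]))
b=s["pixels"][200:260,270:350,::-1]
cv2.imwrite("pics/side8p.png",cv2.resize(b,None,fx=7,fy=7,interpolation=cv2.INTER_CUBIC))
z=np.array(bot.read_camera("side")["range_z"]); 
for u,v in((298,222),(299,221),(300,223)):
    o,d=ray(s,u,v); print(u,v,o+d*z[v,u])
o,r=state(); row([.504,.2348,.13],122.5,o,r); row([.504,.2348,.09],122.5,o,r)
E
```

```text
[0.50277498 0.23466972 0.08      ]
27 0.5090222965915837 0.2375604060102063 21.85802469135803 [ 23.18888889 115.86111111]
(np.float64(298.05869051141525), np.float64(221.27887308630608))
298 222 [0.50254947 0.22922009 0.08116742]
299 221 [0.50628128 0.23621076 0.0797145 ]
300 223 [0.50479718 0.2215464  0.08231762]
t 15.25 pos [322.63 418.91 195.38] yawx 122.55 zax [-0.0012 -0.0012 -1.    ] F [-0.2   0.38 -0.11] grip -0.000 q [-1.1   0.28  0.08  1.95 -0.03  0.92 -0.44]
  row [-0.6319, 0.1349, 0.1634] [-0.00027, 5e-05, 0.00013]
  row [-0.6318, 0.135, 0.2634] [-0.00027, 5e-05, 0.00013]
```

View pics/side8p.png

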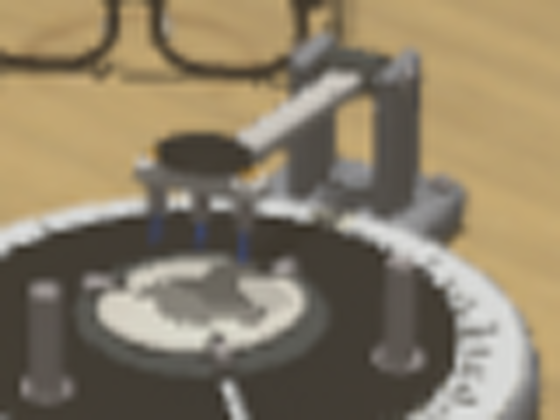

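Emit:
play_rows --motion '[[[-0.1,0.02,0],[0,0,0]],[[-0.21,0.042,0],[0,0,0]],[[-0.32,0.065,0.02],[0,0,0]],[[-0.43,0.09,0.06],[0,0,0]],[[-0.54,0.115,0.1],[0,0,0]],[[-0.61,0.128,0.14],[0,0,0]],[[-0.628,0.13,0.175],[0,0,0]],[[-0.628,0.13,0.19],[0,0,0]]]'

```text
t: 16.05
eef_pos: [0.5013, 0.2337, 0.118]
tool_rot: [-0.001, 0.482, 0.876, -0.002]
contact_force: [-0.9, 0.8, 0.3]
gripper_width: 0.0
```

```bash
python3 - <<'E'
from meas import *
c=bot.read_camera("side"); o,r=state(); row([.502,.233,.088],122.5,o,r)
b=c["pixels"][170:260,250:370,::-1]
cv2.imwrite("pics/side9.png",cv2.resize(b,None,fx=6,fy=6,interpolation=cv2.INTER_CUBIC))
E
```

```text
t 16.10 pos [500.19 235.15 117.63] yawx 122.55 zax [-0.0039 -0.0022 -1.    ] F [ 0.44  0.53 -1.39] grip -0.000 q [-0.7   0.42  0.18  1.96 -0.11  0.77  0.11]
  row [-0.007, 0.0012, 0.0741] [-0.0007, -4e-05, 0.00014]
```

View pics/side9.png

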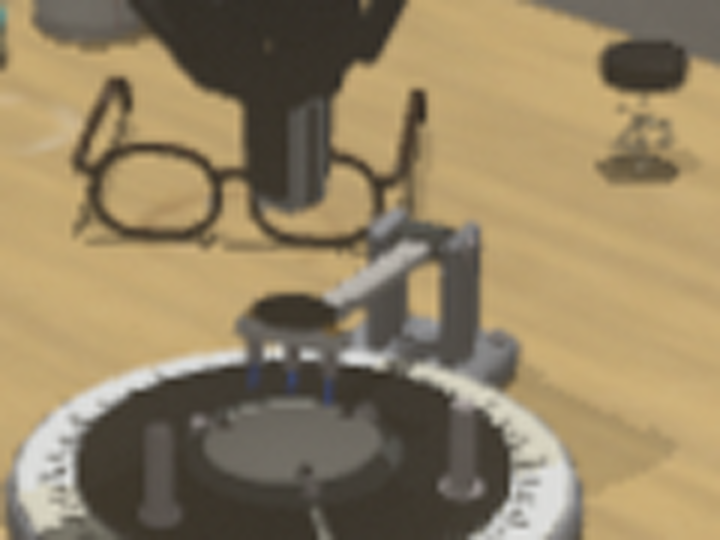

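Emit:
play_rows --motion '[[[-0.003,0.001,0.02],[0,0,0]],[[-0.006,0.001,0.04],[0,0,0]],[[-0.007,0.001,0.06],[0,0,0]],[[-0.007,0.001,0.072],[0,0,0]],[[-0.007,0.001,0.078],[0,0,0]],[[-0.007,0.001,0.078],[0,0,0]],[[-0.007,0.001,0.078],[0,0,0]]]'

```text
t: 16.8
eef_pos: [0.5021, 0.233, 0.0866]
tool_rot: [-0.001, 0.481, 0.877, -0.002]
contact_force: [0.1, 0.3, -0.1]
gripper_width: 0.0
```

```bash
python3 - <<'E'
from meas import *
c=bot.read_camera("side"); o,r=state(); row([.502,.233,.080],122.5,o,r); row([.502,.233,.0665],122.5,o,r)
b=c["pixels"][170:260,250:370,::-1]
cv2.imwrite("pics/side10.png",cv2.resize(b,None,fx=6,fy=6,interpolation=cv2.INTER_CUBIC))
E
```

```text
t 16.85 pos [502.12 233.06  86.71] yawx 122.55 zax [-0.0034 -0.0019 -1.    ] F [-0.43  0.34 -0.13] grip 0.001 q [-0.68  0.47  0.17  1.97 -0.12  0.71  0.13]
  row [0.0, -0.0003, 0.0168] [-0.00062, -4e-05, 0.00014]
  row [0.0, -0.0001, 0.0505] [-0.00062, -4e-05, 0.00014]
```

View pics/side10.png

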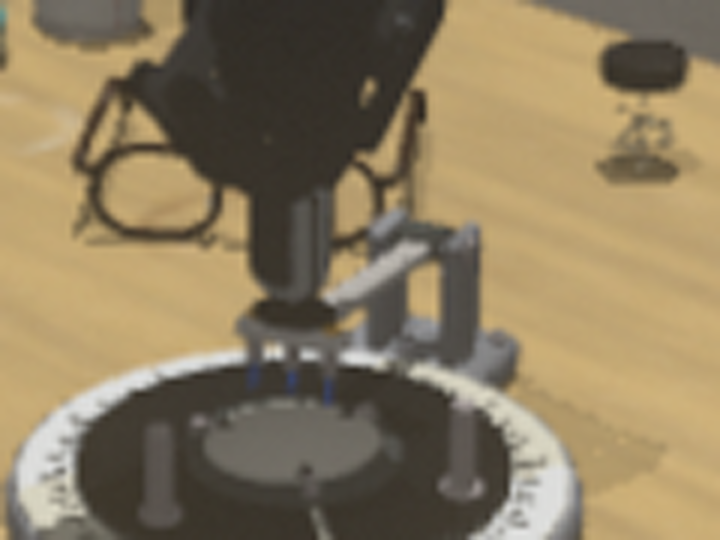

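Emit:
play_rows --motion '[[[0,0,0.006],[0,0,0]],[[0,0,0.011],[0,0,0]],[[0,0,0.016],[0,0,0]],[[0,0,0.02],[0,0,0]],[[0,0,0.025],[0,0,0]],[[0,0,0.029],[0,0,0]],[[0,0,0.032],[0,0,0]],[[0,0,0.032],[0,0,0]]]'

```text
t: 17.65
eef_pos: [0.5019, 0.2327, 0.0737]
tool_rot: [-0.001, 0.481, 0.877, -0.002]
contact_force: [-1.6, -2.2, 3.5]
gripper_width: -0.002
```

```bash
python3 - <<'E'
from meas import *
o,r=state();c=bot.read_camera("side"); state(); row([.502,.233,.0665],122.5)
b=c["pixels"][170:260,250:370,::-1]
cv2.imwrite("pics/side11.png",cv2.resize(b,None,fx=6,fy=6,interpolation=cv2.INTER_CUBIC))
E
```

```text
t 17.65 pos [501.91 232.7   73.74] yawx 122.54 zax [-0.0039 -0.0023 -1.    ] F [-1.57 -2.2   3.47] grip -0.002 q [-0.68  0.49  0.17  1.98 -0.12  0.69  0.13]
t 17.70 pos [502.03 232.78  73.84] yawx 122.54 zax [-0.0037 -0.0022 -1.    ] F [-1.95 -2.22  3.12] grip 0.000 q [-0.68  0.49  0.17  1.98 -0.12  0.69  0.13]
t 17.70 pos [502.03 232.78  73.84] yawx 122.54 zax [-0.0037 -0.0022 -1.    ] F [-1.95 -2.22  3.12] grip 0.000 q [-0.68  0.49  0.17  1.98 -0.12  0.69  0.13]
  row [0.0005, 0.0003, 0.0183] [-0.00068, -2e-05, 0.0001]
```

View pics/side11.png

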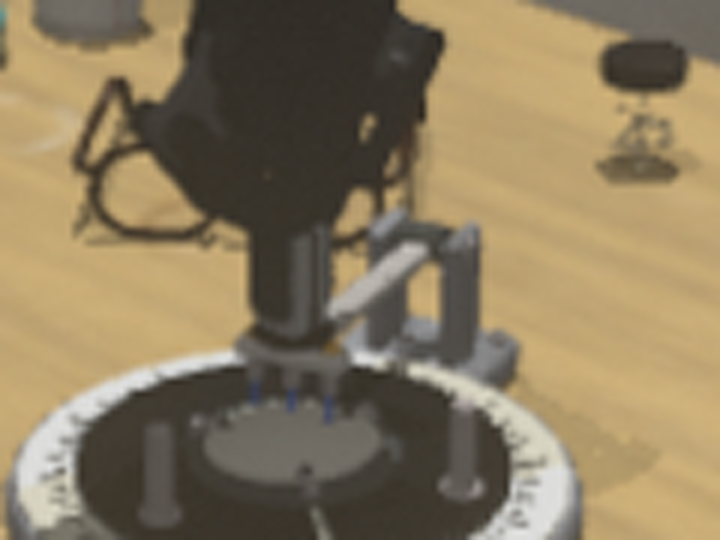

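Emit:
play_rows --motion '[[[0,0,0.003],[0,0,0]],[[0,0,0.006],[0,0,0]],[[0,0,0.009],[0,0,0]],[[0,0,0.012],[0,0,0]],[[0,0,0.015],[0,0,0]],[[0,0,0.015],[0,0,0]]]'

```text
t: 18.3
eef_pos: [0.5019, 0.2327, 0.0677]
tool_rot: [-0.001, 0.481, 0.877, -0.002]
contact_force: [-2.5, -2.5, 6.2]
gripper_width: -0.001
```

```bash
python3 - <<'E'
from meas import *
o,r=state()
E
```

```text
t 18.30 pos [501.93 232.67  67.71] yawx 122.54 zax [-0.0039 -0.0024 -1.    ] F [-2.5  -2.52  6.22] grip -0.001 q [-0.68  0.5   0.16  1.98 -0.13  0.67  0.14]
```

Emit:
play_rows --motion '[[[0,0,0.0015],[0,0,0]],[[0,0,0.003],[0,0,0]],[[0,0,0.003],[0,0,0]],[[0,0,0.003],[0,0,0]]]'

```text
t: 18.7
eef_pos: [0.5019, 0.2327, 0.0666]
tool_rot: [-0.001, 0.481, 0.877, -0.002]
contact_force: [-2.6, -1.9, 4.7]
gripper_width: 0.003
```

```bash
python3 - <<'E'
from meas import *
o,r=state();c=bot.read_camera("side"); state()
b=c["pixels"][170:260,250:370,::-1]
cv2.imwrite("pics/side12.png",cv2.resize(b,None,fx=6,fy=6,interpolation=cv2.INTER_CUBIC))
E
```

```text
t 18.70 pos [501.92 232.67  66.59] yawx 122.53 zax [-0.0039 -0.0023 -1.    ] F [-2.58 -1.92  4.72] grip 0.003 q [-0.68  0.5   0.16  1.98 -0.13  0.67  0.14]
t 18.75 pos [501.92 232.62  66.56] yawx 122.53 zax [-0.0039 -0.0024 -1.    ] F [-1.69 -1.4   4.39] grip 0.000 q [-0.68  0.5   0.16  1.98 -0.13  0.67  0.14]
```

View pics/side12.png

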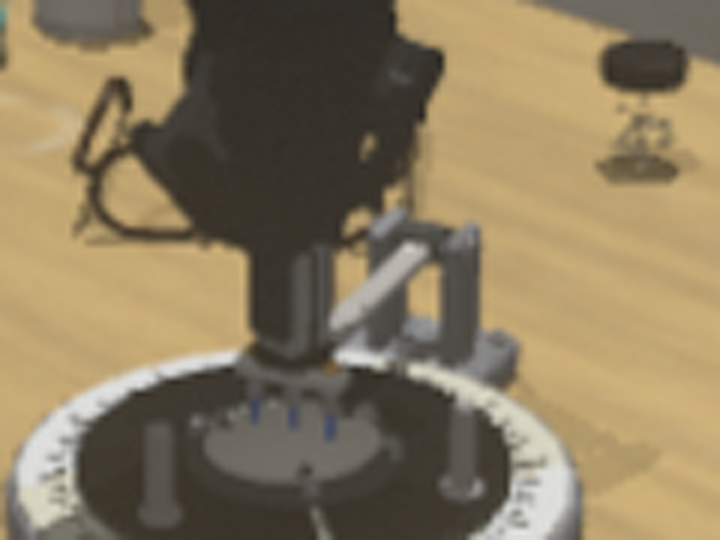

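Emit:
play_rows --motion '[[[0,0,0.001],[0,0,0]],[[0,0,0.002],[0,0,0]],[[0,0,0.002],[0,0,0]],[[0,0,0.002],[0,0,0]]]'

```text
t: 19.15
eef_pos: [0.502, 0.2326, 0.0663]
tool_rot: [-0.001, 0.481, 0.877, -0.002]
contact_force: [-2.7, -2.7, 9.8]
gripper_width: -0.001
```

Emit:
play_rows --motion '[[[0,0,0.001],[0,0,0]],[[0,0,0.002],[0,0,0]],[[0,0,0.002],[0,0,0]]]'

```text
t: 19.45
eef_pos: [0.502, 0.2326, 0.0662]
tool_rot: [-0.001, 0.481, 0.877, -0.002]
contact_force: [-3.2, -2.7, 11.5]
gripper_width: -0.002
```

Emit:
play_rows --motion '[[[0,0,0],[0,0,0]],[[0,0,-0.01],[0,0,0]],[[0,0,-0.02],[0,0,0]],[[0,0,-0.03],[0,0,0]],[[0,0,-0.05],[0,0,0]],[[0,0,-0.09],[0,0,0]],[[0,0,-0.15],[0,0,0]],[[0,0,-0.25],[0,0,0]]]'

```text
t: 20.25
eef_pos: [0.5007, 0.2321, 0.1653]
tool_rot: [-0.002, 0.481, 0.877, -0.004]
contact_force: [-0.2, 0.9, -1.2]
gripper_width: -0.0
```

```bash
python3 - <<'E'
from meas import *
o,r=state(); row([.32,.42,.2],122.5,o,r)
E
```

```text
t 20.25 pos [500.68 232.14 165.33] yawx 122.54 zax [-0.008  -0.0046 -1.    ] F [-0.15  0.89 -1.23] grip -0.000 q [-0.7   0.36  0.2   1.92 -0.09  0.88  0.1 ]
  row [0.6389, -0.129, -0.0852] [-0.00146, -7e-05, 0.00011]
```

Emit:
play_rows --motion '[[[0.08,-0.016,-0.04],[0,0,0]],[[0.18,-0.036,-0.08],[0,0,0]],[[0.28,-0.056,-0.085],[0,0,0]],[[0.38,-0.076,-0.085],[0,0,0]],[[0.48,-0.096,-0.085],[0,0,0]],[[0.58,-0.116,-0.085],[0,0,0]],[[0.638,-0.129,-0.085],[0,0,0]],[[0.638,-0.129,-0.085],[0,0,0]]]'

```text
t: 21.05
eef_pos: [0.3166, 0.4228, 0.2001]
tool_rot: [-0.003, 0.478, 0.879, -0.004]
contact_force: [0.5, -0.8, 0.3]
gripper_width: -0.002
```

```bash
python3 chk.py 13 -92.5; python3 - <<'E'
from meas import *
c=np.load("side13.npy",allow_pickle=True).item()
b=c["pixels"][190:290,250:370,::-1]
cv2.imwrite("pics/side13p.png",cv2.resize(b,None,fx=6,fy=6,interpolation=cv2.INTER_CUBIC))
E
```

```text
t 21.05 pos [316.58 422.83 200.1 ] yawx 122.93 zax [-0.0092 -0.0033 -1.    ] F [ 0.48 -0.79  0.3 ] grip -0.002 q [-1.11  0.27  0.08  1.94 -0.03  0.94 -0.44]
top {'dial': (array([503.97, 234.68,  73.48]), np.float64(0.69)), 'ring': (array([503.99, 235.05,  94.51]), np.float64(1.37))}
top [0.504  0.2348] idx -92.89 [-92.76 -93.04 -92.94 -92.79] red -92.65 (np.float64(0.09576443174028361), np.int64(37)) diff 0.24
top [0.5045 0.236 ] idx -93.32 [-93.22 -93.52 -93.39 -93.17] red -92.92 (np.float64(0.09698731088558075), np.int64(37)) diff 0.41
top [0.504  0.2351] idx -92.87 [-92.71 -93.02 -92.93 -92.77] red -92.64 (np.float64(0.09601578147007568), np.int64(37)) diff 0.23
side {'dial': (array([503.86, 231.95,  76.72]), np.float64(1.97)), 'ring': (array([505.11, 236.93,  94.89]), np.float64(1.31))}
side [0.504  0.2348] idx -91.83 [-91.38 -91.76 -91.82 -92.29] red -92.21 (np.float64(0.09495675456923837), np.int64(49)) diff -0.38
side [0.5045 0.236 ] idx -92.28 [-91.96 -92.21 -92.24 -92.63] red -92.43 (np.float64(0.09588895729964934), np.int64(46)) diff -0.15
side [0.5051 0.2369] idx -92.85 [-92.68 -92.8  -92.79 -93.08] red -92.76 (np.float64(0.09684774533904295), np.int64(46)) diff 0.09
```

View pics/top13.png

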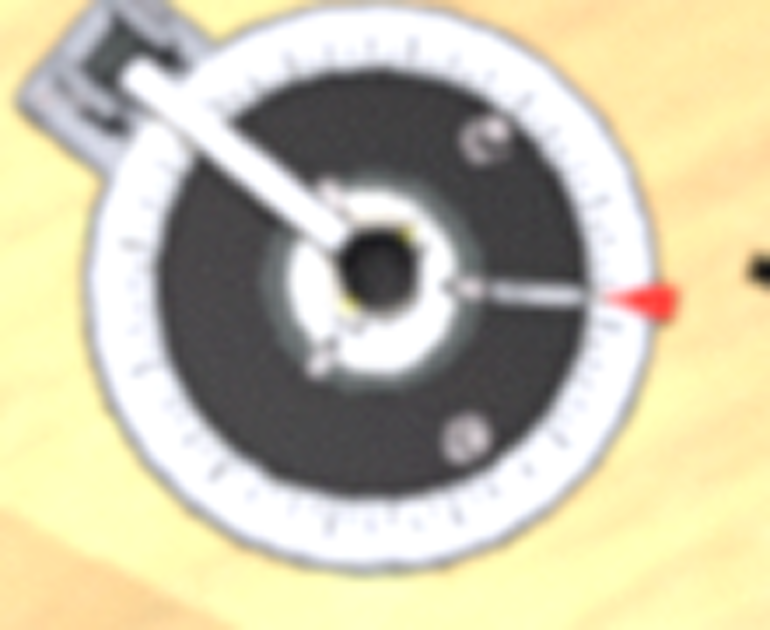

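View pics/side13p.png

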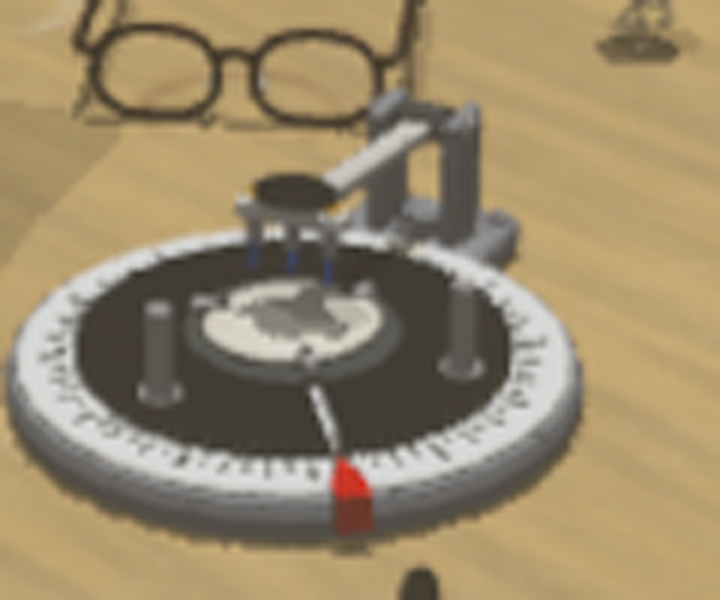

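```bash
python3 - <<'E'
from meas import *
a=np.load("top8.npy",allow_pickle=True).item()["f"]; b=np.load("top0.npy",allow_pickle=True).item()["pixels"]; c=np.load("top13.npy",allow_pickle=True).item()["f"]
for n,(y0,y1,x0,x1) in dict(specs=(135,215,145,222),loupe=(95,118,180,205),tweez=(128,148,330,388),marker=(192,220,352,415)).items(): print(n,np.abs(cv2.GaussianBlur(b[y0:y1,x0:x1].astype(float),(5,5),0)-cv2.GaussianBlur(c[y0:y1,x0:x1],(5,5),0)).max().round(1))
print(bot.hand_in())
E
```

```text
specs 12.4
loupe 11.4
tweez 11.9
marker 14.5
the job is handed in; nothing more can be done
None
```

I turned the dial about 82° anticlockwise by its left post with closed fingertips, until the index line stood at the red pointer. I then pressed the pad to its stop and let the arm spring back, and handed the job in at about 22 s.

- **Alignment:** the last check, after the press, put the index line about 0.24° short of the pointer in the top view. The side view gave between −0.4° and +0.1°, depending on the dial centre used. The two views disagree by a few tenths of a degree, which is within the calibration error. The readings before and after the press were the same.
- **Press:** the descent stalled at z = 66.2 mm, and the vertical force rose from about 5 N to a peak of 11.5 N, so I took that as the stop. I held it there for a few tenths of a second. The arm is back up in the last picture. I did not make out the ink dots on the lens themselves.
- **Surroundings:** the pointer reads the same angle as at the start. Before-and-after top pictures show only small, noise-like differences at the tweezers, the marker and the spectacles. For the loupe I compared a round black object I took to be it, and am not certain it was.

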